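# Shut the cover over the row of slides

### The arm

A 7-joint arm with a two-finger parallel gripper is mounted at the origin on a cart in front of the work surface, level with it; the furniture and walls round the work are solid. World frame = base frame: x ahead of the robot, y to its left, z up, the work surface at z = 0. Lengths are in m, angles in rad, forces in N, time in s.
With the tool pointing down it reaches from about 0.425 to 0.825 m from the base axis. Payload 3.6 kg.
Tool frame: the origin (TCP) lies at the very end of the fingers, on their centre line; the grasp point (between the pads) lies 19 mm behind it; z points along the fingers, y is the direction in which the jaws open and shut (so a half turn about z gives the same grasp; the last joint's range is limited). The gripper opens to 85 mm and grips with 20 to 120 N. Pads are 22 mm wide; open, the fingers measure 114 mm over their backs; the gripper's body (76 mm by 85 mm) begins 54 mm behind the grasp point. The pads swing forward as they close: fully open they stand 13 mm farther back than shut.
Start: joints at [-1.258, 0.615, -0.013, 1.423, 0.008, 1.103, -0.04], TCP at [0.216, 0.613, 0.231] pointing down, gripper open.
Joint ranges: [-3.12, 3.12], [-0.3, 2.06], [-1.34, 1.32], [0.26, 2.42], [-1.36, 4.5], [0.01, 1.98], [-2.84, 2.84]. Speed limits (rad/s): [2.79, 2.79, 3.14, 3.14, 3.14, 3.14, 3.14].

### API

Orientations are given as a unit quaternion [x, y, z, w].
In Python, from plant import ctrl, eyes, ticket, spotter gives the robot as it stands. The module is installed in compiled form; this text tells all that it offers.
- The arm moves only by the shell command python3 -m jog 'ROWS' [FORCE]. ROWS is JSON, a list that holds one entry, the list of rows, each a list of 5 numbers: the opening, from 0 (shut) to 1 (fully open), then the shift along the world's x, y, z in mm, then the turn about the world's z in degrees. A call has 1 to 10 rows; each row is the pose to reach, as a shift and turn from the pose commanded when the call began; what a row does not reach only later rows make up. A row lasts 1/10 s, in which the tool goes at most 50 mm and 8.59 degrees, less where a joint would pass 70% of its speed; a pose out of reach is approached as far as the arm can. A call with a gripper value outside its range is refused whole. The fingers move at their own pace and stop on an object; FORCE is the grip in N (left out, the last holds). Time passes only in rows, so rows that repeat a pose let the fingers close. It gives the time, the measured TCP pose, the force and the opening at its end, in the units of the state.
- ctrl.get_state(): the state, without advancing time (a new reading comes with each control period).
- eyes.camera(name): name is "scene" or "top"; returns the picture (420x560x3 uint8, red, green, blue); there is no depth.
- eyes.calibration(name): a dict with "mtx" (3x3 intrinsics, pixels), "extrinsics" (4x4, takes a point from world to camera coordinates). Camera axes: x right, y down, z forward; pixel columns grow to the right and rows downward; lengths in m; the calibration is good to about 2 mm. A picture is of the moment at which its call begins. calibration takes no time and is no camera call.
- ticket.finish_job(): hands the job in, once; it reports no verdict.
Trained networks look in the newest picture that a camera, given by its name, has taken for a name from the list of things; names that differ only in an ending like _2 or _b are one class to them, and where a whole thing is asked for, a point or a joint stands for the part that bears it (a point fixed in the world has none). Each returns a list of dicts, best first, with "confidence" (0 to 1); they miss things now and then, are a little off and sometimes report something else, mostly with a low value. They report only what shows in the picture. A call takes as long as a camera call. They do not tell look-alikes from the thing itself.
- spotter.masks_of(camera, thing): "mask" (420x560 bool, what is visible of it) and "bbox" ([centre column, centre row, width, height] in pixels, round what is visible of it).
- spotter.pinpoint(camera, thing): "at" ([column, row] in pixels: a listed point, or the origin of a listed thing).
The state is a dict: "t": time; "qpos": joint angles; "qvel": joint speeds; "joint_efforts": joint torques, N m; "tcp_pos": TCP position; "orientation": TCP orientation; "force": force on the tool from outside, world axes, zero at the start; "moment": the same for the moment, N m; "width": opening from 0.0 (shut) to 1.0 (fully open).
Only numpy, scipy, OpenCV 4.12 (cv2) and the standard library are available. Lean on these libraries where they do the work, as an engineer would, in place of code of your own. Each camera call takes 0.05 s, during which the arm holds its last target. There are 200 camera calls.

### The job

The slide incubation tray has two hinged covers lying open side by side, and only one of its two rows holds microscope slides. With a fingertip, push the cover that belongs to the row with the slides up by the outside of its lip, tip it over the hinge and press it down until it lies shut flat over the slides, then let go. Do not pinch it or touch its clean inside, do not fling it over or let it slam, leave the other cover as it lies, and do not disturb the things standing about.

Things in the scene. Friction and masses are not known exactly. Their poses are not given: they have to be found in the camera images.
- tray: The white slide incubation tray, fixed to the bench: 212 mm along x, from y = -100 to +118 mm, 34 mm high, turned up to 0.25 rad. Origin on the bench under the middle of the hinge line; x along the hinge line to the far row, y from the rest ledge (-y, where the covers lie open) to the two wells (+y), z up.
- slide_row: Black rail bed with three microscope slides (26x76 mm) lying on it, in one of the tray's two wells, either near or far: the one at tray x = -50 or +50 mm, y = 65 mm. Origin under the middle of the bed, 4 mm above the bench; axes as the tray's. The other well holds the same bed with no slides.
- near_cover (a joint): Angle of the near cover (on the tray's -x half) about the hinge: 0 = lying open, inside up, on the rest ledge; 1.57 = upright; 3.14 (end stop) = shut flat over its row. The start is 0 to 0.3. The hinge is stiff: the cover stays where it is left and needs 1 to 3 N at the lip to turn.
- far_cover (a joint): Angle of the far cover (on the tray's +x half) about the hinge: 0 = lying open, inside up, on the rest ledge; 1.57 = upright; 3.14 (end stop) = shut flat over its row. The start is 0 to 0.3. The hinge is stiff: the cover stays where it is left and needs 1 to 3 N at the lip to turn.
- near_lip (a point): Middle of the outer face of the near cover's lip: a strip 96 mm wide, 30 mm long, 4 mm thick along the free edge. At angle 0 it stands up 60 degrees from level, leaning away from the hinge; its top edge is 138 mm from the hinge axis and 26 mm above it, and this point 132 mm and 11 mm. It overhangs the ledge, so its outer face is reached from outside and above. Axes: the tray's, turned with the cover.
- far_lip (a point): Middle of the outer face of the far cover's lip: a strip 96 mm wide, 30 mm long, 4 mm thick along the free edge. At angle 0 it stands up 60 degrees from level, leaning away from the hinge; its top edge is 138 mm from the hinge axis and 26 mm above it, and this point 132 mm and 11 mm. It overhangs the ledge, so its outer face is reached from outside and above. Axes: the tray's, turned with the cover.
- near_hinge (a point): Point on the hinge axis at the middle of the near cover (tray x = -50.5 mm), 38 mm above the bench. The cover is a flat rigid panel 96 mm wide along the hinge, 4 mm thick, reaching 126 mm from the hinge axis to its lip; its back (outer face, 3 mm below the axis plane when open) is down while open and is on top when shut. The clean inside is the upper side while open, with the hinge side of the lip.
- far_hinge (a point): Point on the hinge axis at the middle of the far cover (tray x = +50.5 mm), 38 mm above the bench. The cover is a flat rigid panel 96 mm wide along the hinge, 4 mm thick, reaching 126 mm from the hinge axis to its lip; its back (outer face, 3 mm below the axis plane when open) is down while open and is on top when shut. The clean inside is the upper side while open, with the hinge side of the lip.
- dropper_bottle_0: Bystander: amber dropper bottle, 33 mm across, 90 mm high; origin under its middle.
- dropper_bottle_1: Bystander: larger amber dropper bottle, 36 mm across, 102 mm high; origin under its middle.
- vial_0: Bystander: small capped vial, 22 mm across, 44 mm high; origin under its middle.
- timer: Bystander: round wind-up timer, 62 mm across, 34 mm high; origin under its middle.
- forceps: Bystander: steel forceps lying flat, 127 mm long, 8 mm high; origin under its middle.
- marker: Bystander: marker pen lying flat, 137 mm long, 16 mm high; origin under its middle.
- carton_teal: Bystander: small upright carton, 36x42x118 mm; origin under its middle.
Things that resemble listed ones, but are neither listed nor needed, are in the scene too. Leave any red or yellow look-alike of the slide_row alone.

How it is judged:
By the outcome, as a careful person would: the job done as asked, in the order asked, and still so for the second after the job is handed in, with the robot touching nothing.
It also fails if it takes over 48 s, if anything falls off the work surface, if the arm or the gripper's body presses on something with over 40 N, if the wrist force passes 120 N, or if a joint passes its speed limit or range.

## Working session

There is one attempt and no reset: what is moved stays moved. The work goes in short steps, Python scripts to look and compute and a shell command to move; the robot and the scene stay as the last step left them, time stands still between calls to the robot, and variables do not carry over. Pictures are saved under pics/ and viewed, about 8 in all and at most 12, crops included, and the job is handed in when it is done.

```bash
mkdir -p pics; cat > h.py <<'E'
import numpy as np, cv2
from plant import ctrl, eyes, ticket, spotter
def save(cam,fn,crop=None,s=1):
    im=eyes.camera(cam)[:,:,::-1]
    if crop: a,b,c,d=crop; im=im[b:d,a:c]
    cv2.imwrite('pics/'+fn,cv2.resize(im,None,fx=s,fy=s,interpolation=cv2.INTER_CUBIC))
def ray(cam,uv,z):
    c=eyes.calibration(cam);K=np.array(c['mtx']);T=np.array(c['extrinsics']);R=T[:3,:3];o=-R.T@T[:3,3]
    d=R.T@np.linalg.inv(K)@np.array([uv[0],uv[1],1.]);return o+d*(z-o[2])/d[2]
def proj(cam,p):
    c=eyes.calibration(cam);K=np.array(c['mtx']);T=np.array(c['extrinsics']);q=K@(T[:3,:3]@np.asarray(p)+T[:3,3]);return q[:2]/q[2]
E
python3 - <<'E'
from h import *
a=eyes.camera('scene');b=eyes.camera('top')
cv2.imwrite('pics/a.png',a[:,:,::-1]);cv2.imwrite('pics/b.png',b[:,:,::-1])
zz={'tray':0,'slide_row':.004,'near_hinge':.038,'far_hinge':.038,'near_lip':.05,'far_lip':.05}
for n in list(zz)+['dropper_bottle_0','dropper_bottle_1','vial_0','timer','forceps','marker','carton_teal']:
  for c in('top','scene'):
    for r in spotter.pinpoint(c,n)[:3]: print(n,c,np.round(r['at']),round(r['confidence'],2),np.round(ray(c,r['at'],zz.get(n,0)),3))
print(ctrl.get_state())
E
```

```text
tray top [298. 220.] 0.58 [0.523 0.078 0.   ]
tray scene [280. 242.] 0.85 [0.509 0.064 0.   ]
slide_row top [282. 210.] 0.81 [0.557 0.131 0.004]
slide_row top [144. 257.] 0.64 [0.409 0.599 0.004]
slide_row top [404. 180.] 0.59 [ 0.648 -0.287  0.004]
slide_row scene [392. 262.] 0.96 [ 0.661 -0.282  0.004]
slide_row scene [176. 209.] 0.6 [0.396 0.565 0.004]
slide_row scene [277. 230.] 0.58 [0.56  0.132 0.004]
near_hinge top [299. 234.] 0.61 [0.471 0.076 0.038]
near_hinge scene [266. 236.] 0.76 [0.46  0.083 0.038]
far_hinge top [300. 203.] 0.73 [0.575 0.072 0.038]
far_hinge scene [305. 209.] 0.7 [0.705 0.129 0.038]
far_hinge scene [289. 224.] 0.6 [0.573 0.087 0.038]
far_hinge scene [282. 240.] 0.26 [0.479 0.027 0.038]
near_lip top [339. 236.] 0.95 [ 0.461 -0.053  0.05 ]
near_lip scene [296. 242.] 0.58 [ 0.485 -0.032  0.05 ]
far_lip top [340. 205.] 0.64 [ 0.562 -0.058  0.05 ]
far_lip top [300. 205.] 0.2 [0.564 0.073 0.05 ]
far_lip scene [322. 230.] 0.73 [ 0.606 -0.042  0.05 ]
dropper_bottle_0 top [236. 199.] 0.6 [0.6  0.29 0.  ]
dropper_bottle_0 scene [258. 216.] 0.7 [0.593 0.274 0.   ]

[... 778 characters left out ...]
02 0.218 0.   ]
{'t': 1.4, 'qpos': array([-1.2584699 ,  0.6148878 , -0.01260922,  1.42342675,  0.0081361 ,
        1.10342691, -0.04042822]), 'qvel': array([-0.00119023, -0.00169489, -0.00094773, -0.00104558, -0.00075122,
        0.00032863, -0.00044672]), 'joint_efforts': array([-1.76253566e-04, -4.69106412e+01,  2.58939061e-01, -1.71340173e+01,
        1.00607076e-02,  1.82564465e-03,  2.26825598e-06]), 'tcp_pos': array([0.21601412, 0.61300429, 0.23129624]), 'orientation': array([ 1.68585230e-01,  9.85687079e-01, -4.79155752e-05, -1.15273305e-05]), 'force': array([-0.01552726, -0.38080668, -0.36171372]), 'moment': array([-0.01299394, -0.02421496,  0.00114449]), 'width': 0.9990421468699474}
```

View pics/a.png

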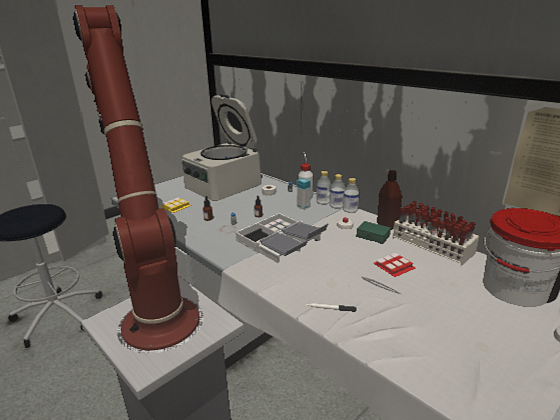

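View pics/b.png

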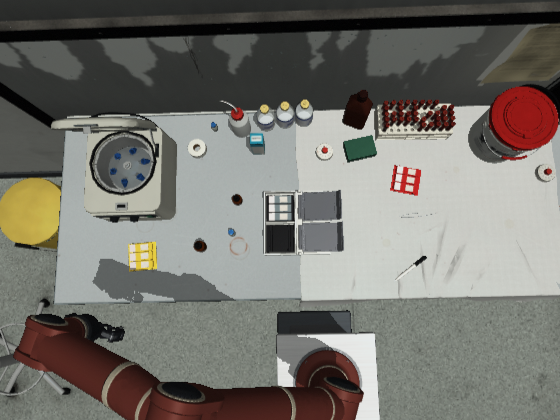

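The scene picture shows the tray around (280,236), and the top picture shows it around (303,222). These could be taken for the slide row:
- Tray far well, top (281,208), with white slides.
- Tray near well, (280,238), black and empty.
- Yellow look-alike at (143,256).
- Red look-alike at (405,180).

I choose the far well, so the far cover. Next I check it in a close crop.

```bash
python3 - <<'E'
from h import *
a=eyes.camera('top')[170:270,245:365];b=eyes.camera('scene')[200:270,225:355]
a=cv2.resize(a,(600,500),interpolation=cv2.INTER_CUBIC);cv2.imwrite('pics/c.png',a[:,:,::-1])
b=cv2.resize(b,(780,420),interpolation=cv2.INTER_CUBIC);cv2.imwrite('pics/d.png',b[:,:,::-1])
for n in ('tray','far_lip'):
  for r in spotter.masks_of('top',n)[:2]:
    m=r['mask'].astype(np.uint8);print(n,r['confidence'],np.round(r['bbox']),cv2.minAreaRect(cv2.findNonZero(m)))
E
```

```text
tray 0.6 [303. 223.  78.  67.] ((303.9999694824219, 222.99996948242188), (79.99998474121094, 65.99998474121094), 0.0)
far_lip 0.61 [318. 205.  39.  31.] ((319.4269104003906, 205.59896850585938), (28.209911346435547, 43.69845962524414), 87.79740142822266)
```

View pics/c.png

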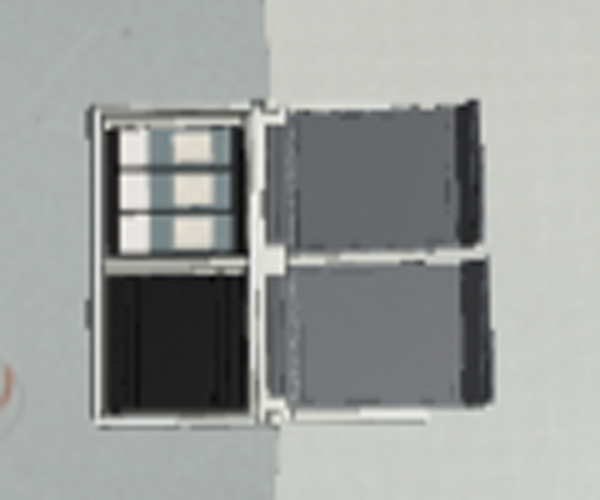

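View pics/d.png

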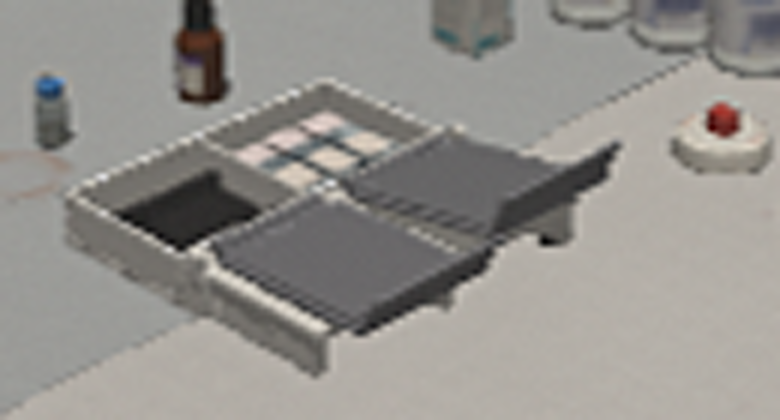

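The crops confirm it: three slides lie in the upper, far well (top crop about (175,190)), and the near well (175,340) is bare black. The far cover is also raised slightly. Next I fit the tray pose and the cover angles.

```bash
cat >> h.py <<'E'
def cov(p,x,r,h,a):  # tray-frame to world point on a cover, p=(X,Y,yaw)
    y=-r*np.cos(a)+h*np.sin(a); z=38+h*np.cos(a)+r*np.sin(a)
    return tr(p,x,y,z)
def tr(p,x,y,z):
    c,s=np.cos(p[2]),np.sin(p[2]);return np.array([p[0]+(c*x-s*y)/1e3,p[1]+(s*x+c*y)/1e3,z/1e3])
E
cat > fit.py <<'E'
from h import *
from scipy.optimize import least_squares
T=lambda u,v:('top',(245+u/5,170+v/5)); S=lambda u,v:('scene',(225+u/6,200+v/6))
O=[(T(92,106),'t',(-0+106,118,34)),(T(100,424),'t',(-106,118,34)),(S(66,198),'t',(-106,118,34)),(S(325,80),'t',(106,118,34)),
(T(480,100),'f',(98.5,138,26)),(T(482,245),'f',(2.5,138,26)),(S(618,147),'f',(98.5,138,26)),
(T(491,260),'n',(-2.5,138,26)),(T(492,404),'n',(-98.5,138,26)),(S(490,252),'n',(-2.5,138,26)),(S(360,332),'n',(-98.5,126,0)),(S(495,235),'f',(2.5,126,0))]
def res(q):
    o=[]
    for (c,uv),k,g in O:
        P=tr(q,*g) if k=='t' else cov(q,*g,q[3] if k=='f' else q[4])
        o.append(proj(c,P)-uv)
    return np.ravel(o)
s=least_squares(res,[.523,.078,0,.2,.1],loss='soft_l1');print(np.round(s.x,4));print(np.round(s.fun.reshape(-1,2) if s.fun.size==2*len(O) else s.fun,1))
p=s.x
for r,h in((138,26),(132,11),(126,0)):print('far',r,np.round(cov(p,50.5,r,h,p[3]),3))
print('end',np.round(cov(p,50.5,115,-3,np.pi),3),'row',tr(p,50,65,4),'hinges',tr(p,-50.5,0,38),tr(p,50.5,0,38))
E
python3 fit.py
```

```text
[ 0.511   0.0723 -0.0156  0.1264 -0.0292]
[[ 0.9 -0.2]
 [-0.7 -0.2]
 [-1.9 -1.1]
 [-1.2 -0.6]
 [ 0.4 -0.7]
 [ 1.  -0.2]
 [-0.3 -0.7]
 [ 0.  -0.8]
 [ 0.8  0.3]
 [ 1.5 -1.4]
 [-0.9  2. ]
 [-1.4  1. ]]
far 138 [ 0.559 -0.062  0.081]
far 132 [ 0.559 -0.058  0.066]
far 126 [ 0.56  -0.053  0.054]
end [0.563 0.187 0.041] row [0.56199559 0.13652664 0.004     ] hinges [0.46049434 0.07310151 0.038     ] [0.56148206 0.07152675 0.038     ]
```

```bash
python3 -m jog '[[[0,20,-40,0,-4],[0,38,-80,0,-8],[0,57,-120,0,-12],[0,76,-160,0,-16],[0,95,-200,0,-20],[0,114,-240,0,-24],[0,133,-280,0,-28],[0,152,-320,0,-32],[0,171,-360,0,-36],[0,190,-400,0,-40]]]' 60; python3 -m jog '[[[0,19,-40,0,-4],[0,38,-80,0,-8],[0,57,-120,0,-12],[0,76,-160,0,-16],[0,95,-200,0,-20],[0,114,-240,0,-24],[0,133,-280,0,-28],[0,152,-324,0,-31.5],[0,153,-324,-20,-31.5],[0,153,-324,-40,-31.5]]]'
cat > plan.py <<'E'
from h import *
p=[.511,.0723,-.0156]
def tcp(a,over=0):
    st='A' if a<.55 else 'B' if a<1.4 else 'C'
    r,h,dz={'A':(138,26,-20),'B':(131,9,0),'C':(112,-3,0)}[st]
    P=cov(p,50.5,r,h,a)*1e3; P[1]-=11;P[2]+=dz;return st,np.round(P)
if __name__=='__main__':
  for a in np.r_[np.arange(0,1.55,.1),np.arange(1.4,3.15,.1),np.pi]:print(round(a,2),*tcp(a))
E
python3 plan.py
```

```text
t: 2.6
tcp_pos: [0.4067, 0.2115, 0.2317]
orientation: [0.497, 0.868, 0.001, 0.0]
force: [1.3, -0.0, 0.1]
width: -0.003
t: 3.6
tcp_pos: [0.5599, -0.1135, 0.1913]
orientation: [0.714, 0.7, 0.0, 0.001]
force: [-0.3, 1.5, 1.2]
width: 0.002
0.0 A [559. -77.  44.]
0.1 A [559. -74.  58.]
0.2 A [559. -70.  71.]
0.3 A [560. -64.  84.]
0.4 A [560. -56.  96.]
0.5 A [560. -48. 107.]
0.6 B [560. -43. 119.]
0.7 B [560. -34. 129.]
0.8 B [560. -24. 138.]
0.9 B [560. -14. 146.]
1.0 B [561.  -3. 153.]
1.1 B [561.   9. 159.]
1.2 B [561.  21. 163.]
1.3 B [561.  34. 167.]
1.4 C [561.  39. 148.]
1.5 C [561.  50. 150.]
1.4 C [561.  39. 148.]
1.5 C [561.  50. 150.]
1.6 C [561.  61. 150.]
1.7 C [562.  72. 149.]
1.8 C [562.  83. 148.]
1.9 C [562.  94. 145.]
2.0 C [562. 104. 141.]
2.1 C [562. 114. 136.]
2.2 C [562. 124. 130.]
2.3 C [563. 133. 124.]
2.4 C [563. 141. 116.]
2.5 C [563. 148. 107.]
2.6 C [563. 155.  98.]
2.7 C [563. 160.  89.]
2.8 C [563. 165.  78.]
2.9 C [563. 169.  68.]
3.0 C [563. 171.  57.]
3.1 C [563. 172.  46.]
3.14 C [563. 172.  41.]
```

```bash
python3 -m jog '[[[0,0,0,-30,0],[0,0,0,-60,0],[0,0,0,-90,0],[0,0,0,-120,0],[0,0,0,-130,0],[0,0,10,-130,0],[0,0,20,-130,0],[0,0,25,-130,0],[0,0,30,-130,0],[0,0,33,-130,0]]]'; python3 - <<'E'
from h import *
a=eyes.camera('top')[170:270,245:365];b=eyes.camera('scene')[190:270,235:365]
cv2.imwrite('pics/e.png',np.vstack([cv2.resize(x,(480,h),interpolation=cv2.INTER_CUBIC) for x,h in((a,300),(b,295))])[:,:,::-1])
E
```

```text
t: 4.6
tcp_pos: [0.5596, -0.077, 0.0623]
orientation: [0.712, 0.702, 0.001, 0.001]
force: [-0.4, -0.3, -0.3]
width: -0.001
```

View pics/e.png

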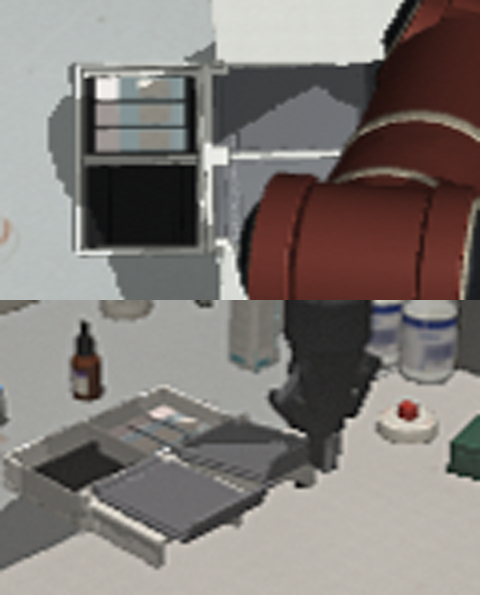

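The fingertip, at (325,460) in the lower part, stands just outside the far lip and isn't touching yet. I'll ease in now.

```bash
python3 -m jog '[[[0,0,2,0,0],[0,0,4,0,0],[0,0,6,0,0],[0,0,8,1,0],[0,0,9,3,0]]]';python3 -m jog '[[[0,0,1,2,0],[0,0,2,4,0],[0,0,3,6,0],[0,0,4,8,0],[0,0,5,10,0]]]'
```

```text
t: 5.2
tcp_pos: [0.559, -0.0713, 0.0645]
orientation: [0.713, 0.701, -0.001, 0.001]
force: [0.4, -5.5, -0.3]
width: -0.002
t: 5.7
tcp_pos: [0.559, -0.067, 0.0749]
orientation: [0.714, 0.701, -0.001, 0.002]
force: [-0.7, -6.4, 0.8]
width: -0.002
```

```bash
python3 -m jog '[[[0,0,3,4,0],[0,0,5,8,0],[0,0,8,12,0],[0,0,10,16,0],[0,0,13,20,0],[0,0,15,23,0],[0,0,18,27,0],[0,0,20,30,0]]]'; python3 - <<'E'
from h import *
a=eyes.camera('top')[170:270,245:365];b=eyes.camera('scene')[190:270,235:365]
cv2.imwrite('pics/f.png',np.vstack([cv2.resize(x,(480,h),interpolation=cv2.INTER_CUBIC) for x,h in((a,300),(b,295))])[:,:,::-1])
E
```

```text
t: 6.5
tcp_pos: [0.5593, -0.0482, 0.1057]
orientation: [0.714, 0.7, -0.001, 0.003]
force: [-0.0, -6.1, 4.2]
width: 0.005
```

View pics/f.png

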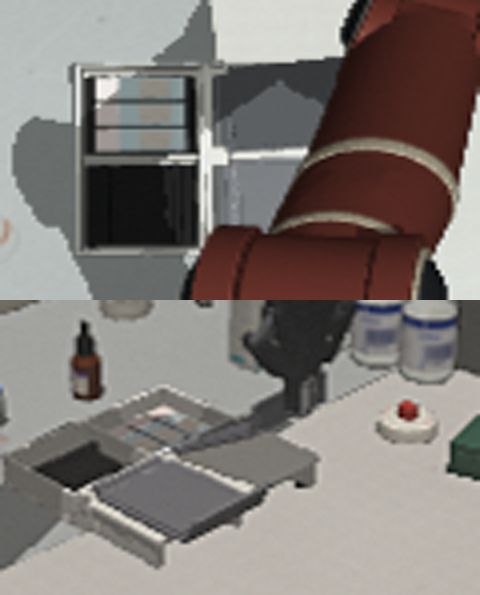

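The cover is lifted to about 0.5 rad (panel edge about (250,425) in the lower part), and the near cover hasn't moved. I continue along the arc.

```bash
python3 -m jog '[[[0,0,4,6,0],[0,0,8,12,0],[0,0,12,18,0],[0,0,16,23,0],[0,0,21,28,0],[0,0,26,32,0],[0,0,31,36,0],[0,0,36,40,0],[0,0,41,43,0],[0,0,47,47,0]]]';python3 -m jog '[[[0,1,6,3,0],[0,1,12,6,0],[0,1,18,8,0],[0,1,24,10,0],[0,1,30,11,0],[0,1,36,12,0]]]'; python3 - <<'E'
from h import *
a=eyes.camera('top')[170:270,245:365];b=eyes.camera('scene')[190:270,235:365]
cv2.imwrite('pics/g.png',np.vstack([cv2.resize(x,(480,h),interpolation=cv2.INTER_CUBIC) for x,h in((a,300),(b,295))])[:,:,::-1])
E
```

```text
t: 7.6
tcp_pos: [0.5599, 0.0037, 0.1519]
orientation: [0.713, 0.701, 0.001, 0.001]
force: [2.6, -3.0, 2.1]
width: 0.005
t: 8.2
tcp_pos: [0.5603, 0.0395, 0.1638]
orientation: [0.713, 0.702, 0.0, 0.0]
force: [1.8, -2.9, 5.3]
width: -0.005
```

View pics/g.png

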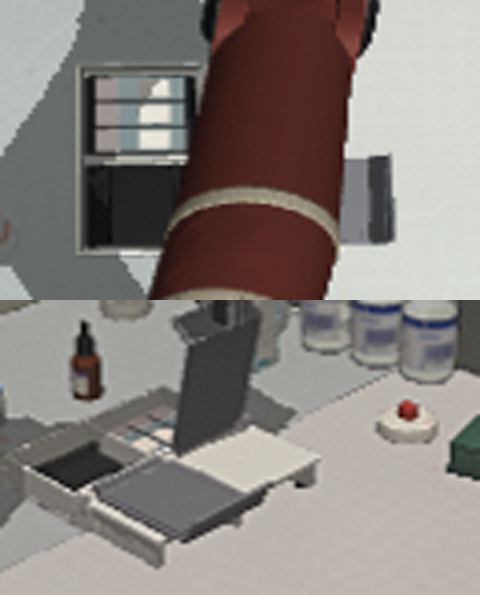

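The cover is close to upright at about 1.35 rad. The next step is to move the fingertip from the lip to the outer back just below the knee.

```bash
python3 -m jog '[[[0,1,-10,0,0],[0,1,-20,0,0],[0,1,-20,-12,0],[0,1,-20,-20,0],[0,1,-14,-20,0],[0,1,-10,-19,0],[0,1,-6,-18,0],[0,1,-2,-17,0],[0,1,2,-16,0],[0,1,6,-15,0]]]'; python3 -m jog '[[[0,0,5,0,0],[0,0,11,1,0],[0,0,16,1,0],[0,0,22,0,0],[0,0,27,0,0],[0,0,33,-1,0],[0,1,38,-2,0],[0,1,44,-3,0],[0,1,49,-5,0],[0,1,54,-7,0]]]'
```

```text
t: 9.3
tcp_pos: [0.5611, 0.0452, 0.1486]
orientation: [0.713, 0.701, 0.0, 0.0]
force: [0.2, -1.3, -0.3]
width: -0.002
t: 10.3
tcp_pos: [0.562, 0.0997, 0.1411]
orientation: [0.713, 0.702, 0.0, -0.0]
force: [0.0, 0.2, 1.2]
width: -0.001
```

```bash
python3 -m jog '[[[0,0,3,-1,0],[0,0,6,-3,0],[0,0,9,-5,0]]]'; python3 - <<'E'
from h import *
a=eyes.camera('top')[170:270,245:365];b=eyes.camera('scene')[190:270,235:365]
cv2.imwrite('pics/i.png',np.vstack([cv2.resize(x,(480,h),interpolation=cv2.INTER_CUBIC) for x,h in((a,300),(b,295))])[:,:,::-1])
E
```

```text
t: 10.6
tcp_pos: [0.5621, 0.1083, 0.1363]
orientation: [0.713, 0.701, 0.0, 0.0]
force: [0.2, 0.3, 1.0]
width: 0.0
```

View pics/i.png

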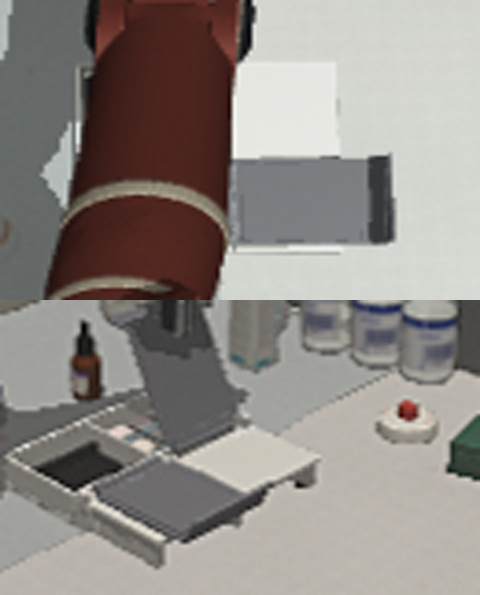

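The cover is tipped past upright to about 2.0 rad, with the finger on its back at (178,320) in the lower part. Continuing down slowly.

```bash
python3 -m jog '[[[0,0,5,-3,0],[0,0,10,-5,0],[0,0,15,-8,0],[0,0,19,-11,0],[0,0,23,-14,0],[0,0,27,-18,0],[0,0,31,-22,0],[0,0,35,-26,0],[0,0,38,-30,0],[0,0,41,-34,0]]]';python3 -m jog '[[[0,0,3,-5,0],[0,0,6,-10,0],[0,0,8,-15,0],[0,0,11,-20,0],[0,0,13,-25,0],[0,0,15,-30,0],[0,0,16,-35,0],[0,0,17,-39,0],[0,0,18,-43,0],[0,0,18,-47,0]]]'
```

```text
t: 11.7
tcp_pos: [0.5619, 0.1495, 0.1019]
orientation: [0.713, 0.702, -0.0, -0.0]
force: [-0.7, 0.4, 1.2]
width: -0.003
t: 12.7
tcp_pos: [0.562, 0.1673, 0.055]
orientation: [0.713, 0.702, 0.0, -0.0]
force: [-0.2, -0.2, 1.1]
width: 0.001
```

Now the last part, pressing down gently.

```bash
python3 -m jog '[[[0,0,2,-3,0],[0,0,3,-6,0],[0,0,3,-8,0],[0,0,4,-10,0],[0,0,4,-12,0],[0,0,4,-13,0],[0,0,4,-14,0]]]';python3 -m jog '[[[0,0,0,-1,0],[0,0,0,-2,0],[0,0,0,-3,0]]]'
```

```text
t: 13.4
tcp_pos: [0.562, 0.1712, 0.0412]
orientation: [0.713, 0.702, 0.0, -0.0]
force: [-0.2, 1.1, 1.0]
width: -0.001
t: 13.7
tcp_pos: [0.5621, 0.1712, 0.0408]
orientation: [0.713, 0.701, 0.001, -0.001]
force: [-5.9, -0.8, 21.2]
width: -0.002
```

The cover has hit its stop at z = 40.8 mm, against 41 expected. I'll hold briefly, release straight up and clear the view.

```bash
python3 -m jog '[[[0,0,0,0,0],[0,0,0,2,0],[0,0,0,8,0],[0,0,0,20,0],[0,0,0,50,0],[0,0,0,90,0],[0,0,0,130,0],[0,0,0,160,0],[0,0,-40,170,0],[0,0,-80,170,0]]]'; python3 -m jog '[[[0,0,-40,0,0],[0,0,-80,0,0],[0,0,-120,0,0],[0,0,-160,0,0],[0,0,-200,0,0],[0,0,-240,0,0],[0,0,-280,0,0],[0,0,-310,0,0],[0,0,-310,0,0],[0,0,-310,0,0]]]';python3 - <<'E'
from h import *
A=eyes.camera('top');B=eyes.camera('scene')
a=A[170:270,245:365];b=B[190:270,235:365]
cv2.imwrite('pics/j.png',np.vstack([cv2.resize(x,(480,h),interpolation=cv2.INTER_CUBIC) for x,h in((a,300),(b,295))])[:,:,::-1])
cv2.imwrite('pics/k.png',B[:,:,::-1])
E
```

```text
t: 14.7
tcp_pos: [0.5635, 0.0916, 0.2112]
orientation: [0.711, 0.703, 0.002, 0.002]
force: [1.1, -1.1, -0.6]
width: -0.005
t: 15.7
tcp_pos: [0.5616, -0.2197, 0.2086]
orientation: [0.713, 0.701, 0.0, -0.0]
force: [0.6, 0.4, 0.4]
width: -0.002
```

View pics/j.png

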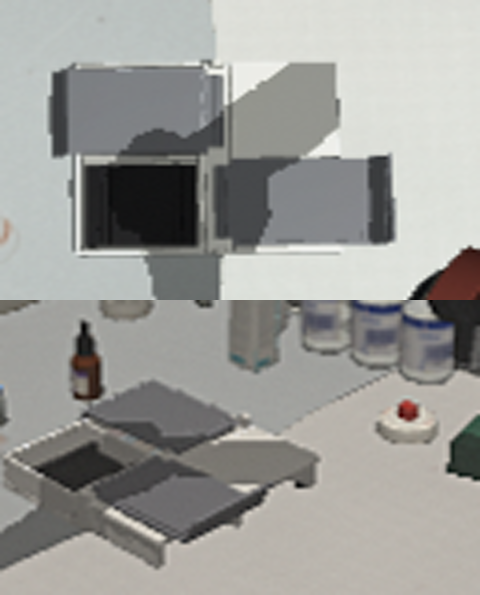

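View pics/k.png

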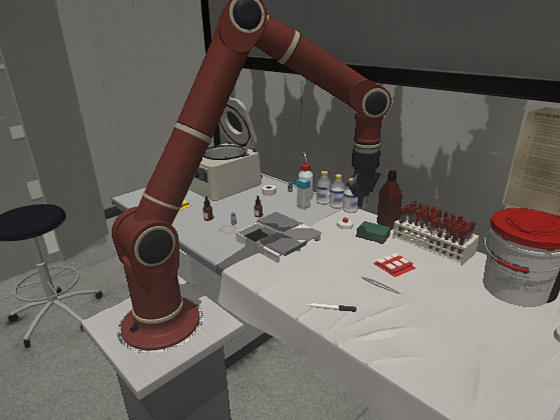

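The far cover lies shut over the slides row (top view (140,108)). The near cover is still open, the bystanders stand as before, and the arm is clear. I'll do one numeric check, then hand in.

```bash
python3 - <<'E'
from h import *
p=[.511,.0723,-.0156]
for a in(3.14,3.0,2.9):
  print(a,[np.round(proj(c,cov(p,98.5,r,h,a)),1) for c,r,h in(('top',138,26),('scene',126,-3))])
print('seen top',(245+52/4,170+68/3),'scene',(235+153*130/480,190+(380-300)*80/295))
print(ticket.finish_job(), ctrl.get_state()['force'])
E
```

```text
3.14 [array([258.8, 194.5]), array([275.1, 211. ])]
3.0 [array([257.7, 193.4]), array([275.3, 207. ])]
2.9 [array([257.4, 192.5]), array([275.7, 204.2])]
seen top (258.0, 192.66666666666666) scene (276.4375, 211.6949152542373)
the job is handed in; nothing more can be done
the job is handed in; nothing more can be done
```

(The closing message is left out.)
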